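Rap the stuck workpiece out of its magazine tube

TASK

The last red workpiece is wedged in the clear magazine tube with the red cap, which stands mouth down on the black rubber mat. Take the tube by its cap and rap its mouth flat on the wooden block, briskly, as often as it takes for the workpiece to drop onto the block. Then lift the tube straight off, leaving the workpiece on the block, and stand the tube back on the mat, mouth down; leave the black-capped tube and the loose workpieces where they are.

Things in the scene. Friction and masses are not known exactly. Their poses are not given: they have to be found in the camera images.
- red_tube: Loose clear plastic tube standing mouth down, closed by a solid red cap on top; 135 mm tall, 0.15 kg. Origin at the centre of the open mouth (lower end), z up the tube; round, its yaw is of no matter. Outer diameter 50 mm (collar on the lowest 8 mm: 55 mm), bore 44 mm. The cap is the top 30 mm (105 to 135 mm above the origin), diameter 50 mm: grip it there from above.
- red_workpiece: Loose red round cup, diameter 40 mm, 24 mm tall, 0.08 kg; origin at the centre of its underside, z up. Held by stiff catches in the red-capped tube, 25 mm above its mouth, seen through the wall. Only raps free it: each touch on the block at 0.12 to 0.25 m/s moves it about 1 to 4 mm, and after 3 to 5 mm it drops (1 to 5 raps). On the block its origin is 20 mm above the bench.
- block: Square light wooden block fixed to the bench, 130 x 130 mm and 20 mm high. Origin at the centre of its underside, so its top is 20 mm above its origin; z up, x and y along its sides.
- mat: Thin black rubber mat fixed to the bench, 140 mm (its x) by 230 mm (its y), 4 mm thick. Origin at the centre of its underside, z up. The two tubes start on it, side by side along its y, about 60 mm either side of its centre. It lies left or right of the block.
- black_tube: Bystander: loose clear magazine tube like the first but empty and with a black cap, 135 mm tall, 50 mm in diameter; origin at the centre of its open mouth (lower end). Leave it standing.
- black_workpiece: Bystander: loose black cup shaped workpiece, 40 mm in diameter, 24 mm tall, on the bench at the far left; origin at the centre of its underside. Leave it.
- white_workpiece: Bystander: loose white cup shaped workpiece, 40 mm in diameter, 24 mm tall, on the bench at the right; origin at the centre of its underside. Leave it.
Mind the look-alikes: they are no part of the job. Leave any purple look-alike of the red_tube alone.

How it is judged:
On the way, in this order (a step that is already met when the one before it is completed fails the run):
1. the red-capped tube is lifted off the mat with the workpiece still inside (height (world z) of red_tube above 0.03 m and z of red_workpiece in the frame of red_tube above 0.012 m), for 0.1 s.
2. the workpiece has dropped onto the block, with the tube's mouth at the block (height (world z) of red_workpiece between 0.012 and 0.028 m and horizontal distance between red_workpiece and block below 0.06 m and z of red_workpiece in the frame of red_tube below 0.008 m and height (world z) of red_tube below 0.045 m and horizontal distance between red_tube and block below 0.065 m), for 0.04 s.
At the end, for the whole second after the job is handed in: The red workpiece lies at rest on the wooden block (within 65 mm of its centre); the red-capped tube stands at rest on the rubber mat, mouth down, upright within 10 degrees, its centre within 65 mm (mat x) and 110 mm (mat y) of the mat's centre (height (world z) of red_workpiece between 0.012 and 0.03 m and horizontal distance between red_workpiece and block below 0.065 m and linear speed of each of red_workpiece, red_tube below 0.02 m/s and angle between red_tube's own z axis and vertical below 0.17 rad and height (world z) of red_tube between -0.002 and 0.012 m and x of red_tube in the frame of mat between -0.065 and 0.065 m and y of red_tube in the frame of mat between -0.11 and 0.11 m); the robot touches nothing.
It fails at once if the black-capped tube is moved by more than 20 mm or tipped (distance of black_tube from where it was at the start of the episode above 0.02 m or angle between black_tube's own z axis and vertical above 0.25 rad).
It fails at once if the black or white workpiece is moved by more than 20 mm (distance of any of black_workpiece, white_workpiece from where it was at the start of the episode above 0.02 m).
It also fails if it takes over 54 s, if anything falls off the work surface, if the arm or the gripper's body presses on something with over 40 N, if the wrist force passes 120 N, or if a joint passes its speed limit or range.

ROBOT

A 7-joint arm with a two-finger parallel gripper is mounted at the origin on a cart in front of the work surface, level with it; the furniture and walls round the work are solid. World frame = base frame: x ahead of the robot, y to its left, z up, the work surface at z = 0. Lengths are in m, angles in rad, forces in N, time in s.
With the tool pointing down it reaches from about 0.4 to 0.875 m from the base axis. Payload 6.5 kg.
Tool frame: the origin (TCP) lies at the centre of the arm's flange, where the gripper is bolted on; the fingertips stand 166 mm ahead of it and the grasp point (between the pads) lies 147 mm ahead of it; z points along the fingers, y is the line along which they close (so a half turn about z gives the same grasp; the last joint's range is limited). The gripper opens to 88 mm and grips with 3 to 60 N. Pads are 18 mm wide; open, the fingers measure 123 mm over their backs; the gripper's body (75 mm by 187 mm) begins 45 mm behind the grasp point.
Start: joints at [-1.216, 0.536, -0.004, 1.538, 0.003, 1.067, -0.071], TCP at [0.266, 0.593, 0.405] pointing down, gripper open.
Joint ranges: [-2.7, 2.7], [-0.37, 2.16], [-1.27, 1.26], [0.24, 2.4], [-1.31, 4.45], [0.19, 1.91], [-2.76, 2.76]. Speed limits (rad/s): [2.39, 2.39, 3.14, 3.14, 3.14, 3.14, 3.14].

INTERFACE

Orientations are given as a rotation vector (axis times angle).
In Python, from workcell import ctrl gives the robot as it stands. The module is installed in compiled form; this text tells all that it offers.
- The arm moves only by the shell command python3 -m handwheel 'ROWS' [FORCE]. ROWS is JSON, a list of rows, each a list of 7 numbers: the turn, a rotation vector about the tool's x, y, z in degrees, then the shift along the tool's x, y, z in m, then the opening, from 0 (shut) to 1 (fully open). A call has 1 to 5 rows; each row shifts and turns the commanded pose from where the row before left it, along the tool's axes as they then stand; what a row does not reach is not made up. A row lasts 1/12 s, in which the tool goes at most 41.7 mm and 7.16 degrees, less where a joint would pass 70% of its speed; a pose out of reach is approached as far as the arm can. A call with a gripper value outside its range is refused whole. The fingers move at their own pace and stop on an object; FORCE is the grip in N (left out, the last holds). Time passes only in rows, so rows that do not move let the fingers close. It gives the time, the measured TCP pose, the force, the opening and the grip force at its end, in the units of the state.
- ctrl.sense(): the state, without advancing time (a new reading comes with each control period).
- ctrl.grab_frame(name): name is "scene" or "top" or "wrist"; returns a dict with "color" (420x560x3 uint8, blue, green, red), "camera_matrix" (3x3 intrinsics, pixels), "R" (3x3) and "t" (3): a world point X has camera coordinates R X + t; the wrist camera has in their place "tool_from_camera" (4x4, takes a point from camera to tool coordinates, whose origin is the TCP and whose axes are the flange's). Camera axes: x right, y down, z forward; pixel columns grow to the right and rows downward; lengths in m; the calibration is good to about 2 mm. A picture is of the moment at which its call begins: read the wrist's pose just before it. There is no depth.
- ctrl.job_done(): hands the job in; it is judged then, once.
Trained networks look in a picture, given as the dict that the camera call returned (one of the last four; its "shot" number tells which), for a name from the list of things; names that differ only in an ending like _2 or _b are one class to them, and where a whole thing is asked for, a point or a joint stands for the part that bears it (a point fixed in the world has none). Each returns a list of dicts, best first, with "score" (0 to 1); they miss things now and then, are a little off and sometimes report something else, mostly with a low value. They report only what shows in the picture. A call takes as long as a camera call. They do not tell look-alikes from the thing itself.
- ctrl.silhouettes(query, picture): "region" (420x560 bool, what is visible of it) and "extent" ([left, top, right, bottom] in pixels, round what is visible of it).
- ctrl.mark_of(query, picture): "uv" ([column, row] in pixels: a listed point, or the origin of a listed thing).
The state is a dict: "clock": time; "joints": joint angles; "qd": joint speeds; "tau": joint torques, N m; "position": TCP position; "tcp_rot": TCP orientation; "force": force on the tool from outside, world axes, zero at the start; "torque": the same for the moment, N m; "grip_width": finger opening in m; "grip_force": force on a finger pad.
Only numpy, scipy, OpenCV 4.12 (cv2) and the standard library are available. Lean on these libraries where they do the work, as an engineer would, in place of code of your own. Each camera call takes 0.05 s, during which the arm holds its last target. There are 200 camera calls.

## Working session

There is one attempt and no reset: what is moved stays moved. The work goes in short steps, Python scripts to look and compute and a shell command to move; the robot and the scene stay as the last step left them, time stands still between calls to the robot, and variables do not carry over. Pictures are saved under pics/ and viewed, at most 10 in all, crops included, and the job is handed in when it is done.

```bash
mkdir -p pics; cat > h.py <<'E'
import numpy as np, cv2
from workcell import ctrl
from scipy.spatial.transform import Rotation as Ro
def ray(p,uv,z):
    K,R,t=map(np.array,(p["camera_matrix"],p["R"],p["t"]))
    d=R.T@np.linalg.inv(K)@np.array([uv[0],uv[1],1.]); c=-R.T@t
    return c+d*(z-c[2])/d[2]
E
python3 - <<'E'
from h import *
s=ctrl.sense(); print({k:np.round(s[k],3).tolist() for k in("clock","position","tcp_rot","force","grip_width")}, Ro.from_rotvec(s["tcp_rot"]).as_matrix().round(3).tolist())
ims=[]
for n in("top","scene"):
    p=ctrl.grab_frame(n); ims.append(p["color"])
    print(n,"cam",(-np.array(p["R"]).T@p["t"]).round(3))
    for q,z in(("red_tube",.004),("red_workpiece",.029),("block",0),("mat",0),("black_tube",.004),("black_workpiece",0),("white_workpiece",0)):
        for m in ctrl.mark_of(q,p)[:3]:
            print(q,round(m["score"],2),np.round(m["uv"],1),ray(p,m["uv"],z).round(3))
    cv2.imwrite(f"pics/{n}1.png",p["color"])
E
```

```text
{'clock': 0.0, 'position': [0.265, 0.593, 0.404], 'tcp_rot': [-0.656, -3.072, 0.003], 'force': [-0.7, -0.328, -0.193], 'grip_width': 0.088} [[-0.913, 0.408, -0.001], [0.408, 0.913, -0.002], [-0.0, -0.002, -1.0]]
top cam [ 0.435 -0.067  1.095]
red_tube 0.89 [245.2 246.6] [0.471 0.025 0.004]
red_tube 0.79 [299.4 246.5] [ 0.474 -0.106  0.004]
block 0.62 [171.6 244.8] [0.472 0.204 0.   ]
block 0.53 [167.4 174.8] [0.644 0.223 0.   ]
mat 0.57 [323.5 254.5] [ 0.456 -0.165  0.   ]
black_tube 0.83 [346.8 255.2] [ 0.455 -0.221  0.004]
black_workpiece 0.83 [168.6 176.3] [0.64 0.22 0.  ]
black_workpiece 0.27 [297.  248.4] [ 0.469 -0.1    0.   ]
white_workpiece 0.54 [432.5 248.9] [ 0.475 -0.43   0.   ]
scene cam [-0.396 -0.701  0.932]
red_tube 0.71 [248.3 241.5] [ 0.466 -0.088  0.004]
red_tube 0.59 [213.3 226.9] [0.469 0.039 0.004]
block 0.7 [170.3 211.7] [ 0.465  0.205 -0.   ]
block 0.19 [199.6 181.1] [0.648 0.23  0.   ]
mat 0.71 [269.7 255. ] [ 0.452 -0.169  0.   ]
black_tube 0.79 [286.  259.6] [ 0.456 -0.22   0.004]
black_workpiece 0.67 [198.4 180.2] [ 0.65   0.237 -0.   ]
```

View pics/top1.png

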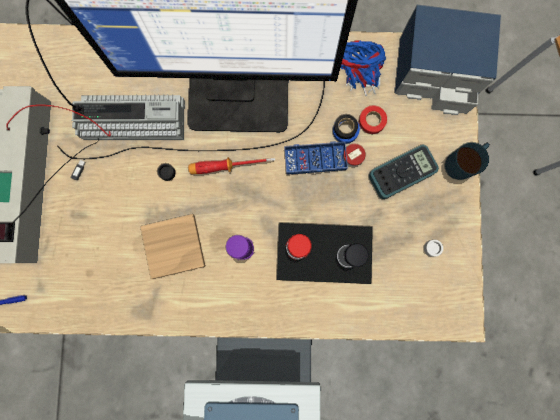

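View pics/scene1.png

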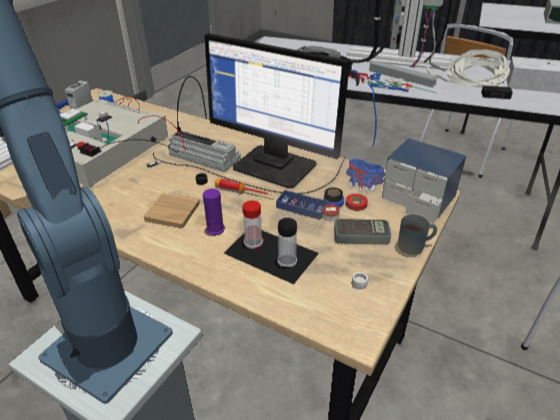

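Candidates for the red_tube in the top view are the purple tube at (239,247), the red-capped tube at (299,247) and the black-capped tube at (355,255). The other red items are a tape roll at (373,119) and a red disc at (355,155). I choose the red cap at (299,247), which stands on the mat and holds a red workpiece. The block is at (172,245).

```bash
python3 - <<'E'
from h import *
P={}
def cen(p,box,f):
    x0,y0,x1,y1=box; c=p["color"].astype(int); m=np.zeros(c.shape[:2],bool)
    m[y0:y1,x0:x1]=f(c[y0:y1,x0:x1]); v,u=np.nonzero(m); return (u.mean(),v.mean()),m
red=lambda c:(c[...,2]>150)&(c[...,1]<90)&(c[...,0]<100)
t=ctrl.grab_frame("top"); s=ctrl.grab_frame("scene")
u,m=cen(t,(280,225,320,270),red); v,n=cen(s,(235,195,265,220),red)
print("top red",u,m.sum(),ray(t,u,.137).round(4)," scene",v,n.sum(),ray(s,v,.124).round(4))
for q in("block","mat"):
    for r in ctrl.silhouettes(q,t)[:2]:
        cs=max(cv2.findContours(r["region"].astype(np.uint8),0,2)[0],key=cv2.contourArea)
        b=cv2.boxPoints(cv2.minAreaRect(cs)); w=np.array([ray(t,k,.02 if q=="block" else .004) for k in b])
        print(q,round(r["score"],2),w[:,:2].round(3).tolist(),"centre",w.mean(0).round(4))
u,m=cen(t,(220,225,260,270),lambda c:(c[...,0]>100)&(c[...,1]<70)); print("purple",ray(t,u,.1).round(3))
print("black cap", ray(t,(356,255),.139).round(3))
a=cv2.resize(s["color"][180:280,190:310],None,fx=5,fy=5,interpolation=2)
cv2.imwrite("pics/crop.png",a)
E
```

```text
top red (np.float64(299.03406326034064), np.float64(245.22627737226279)) 411 [ 0.472  -0.1002  0.137 ]  scene (np.float64(250.98581560283688), np.float64(205.40425531914894)) 141 [ 0.4848 -0.0911  0.124 ]
block 0.82 [[0.516, 0.282], [0.55, 0.149], [0.423, 0.114], [0.39, 0.245]] centre [0.4694 0.1978 0.02  ]
mat 0.81 [[0.394, -0.05], [0.534, -0.053], [0.529, -0.285], [0.389, -0.279]] centre [ 0.4614 -0.1666  0.004 ]
purple [0.464 0.03  0.1  ]
black cap [ 0.454 -0.221  0.139]
```

View pics/crop.png

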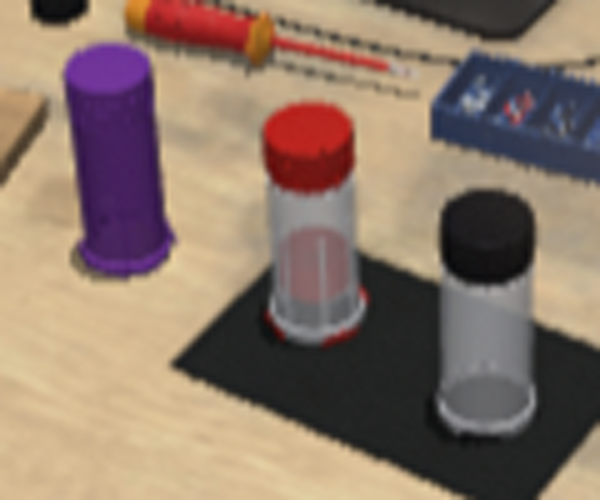

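The crop confirms it: the clear tube with the red cap (crop ~(310,150)) holds the red workpiece at (315,265). The purple tube is opaque and the black-capped tube is empty. I'm moving above the red tube.

```bash
A='[[0,0,0,-0.025,-0.029,0,1],[0,0,0,-0.025,-0.029,0,1],[0,0,0,-0.025,-0.029,0,1],[0,0,0,-0.025,-0.029,0,1],[0,0,0,-0.025,-0.029,0,1]]'
python3 -m handwheel '[[0,0,0,-0.025,-0.029,0,1],[0,0,0,-0.025,-0.029,0,1],[0,0,0,-0.025,-0.029,0,1],[0,0,0,-0.025,-0.029,0,1],[0,0,0,-0.025,-0.029,0,1]]'
python3 -m handwheel '[[0,0,0,-0.025,-0.029,0,1],[0,0,0,-0.025,-0.029,0,1],[0,0,0,-0.025,-0.029,0,1],[0,0,0,-0.025,-0.029,0,1],[0,0,0,-0.025,-0.029,0,1]]'
python3 -m handwheel '[[0,0,0,-0.025,-0.029,0,1],[0,0,0,-0.025,-0.029,0,1],[0,0,0,-0.025,-0.029,0,1],[0,0,0,-0.025,-0.029,0,1],[0,0,0,-0.025,-0.029,0,1]]'
python3 -m handwheel '[[0,0,0,-0.025,-0.029,0,1],[0,0,0,-0.025,-0.029,0,1],[0,0,0,-0.025,-0.029,0,1],[0,0,0,-0.025,-0.029,0,1],[0,0,0,0,0,0,1]]'
cat >> h.py <<'E'
def delta(target):
    s=ctrl.sense(); M=Ro.from_rotvec(s["tcp_rot"]).as_matrix()
    return (M.T@(np.array(target)-s["position"])).round(4)
def wristray(uv,p,s,z):
    T=np.array(p["tool_from_camera"]); M=Ro.from_rotvec(s["tcp_rot"]).as_matrix()
    d=M@T[:3,:3]@np.linalg.inv(p["camera_matrix"])@np.array([uv[0],uv[1],1.]); c=M@T[:3,3]+s["position"]
    return c+d*(z-c[2])/d[2]
E
python3 - <<'E'
from h import *
s=ctrl.sense(); p=ctrl.grab_frame("wrist")
print(s["clock"],np.round(s["position"],4),np.round(s["tcp_rot"],3),np.round(s["joints"],3))
c=p["color"].astype(int); m=(c[...,2]>120)&(c[...,1]<90)&(c[...,0]<100)
k,l,st,ce=cv2.connectedComponentsWithStats(m.astype(np.uint8))
for i in range(1,k):
    if st[i,4]>200: print(st[i],ce[i].round(1),wristray(ce[i],p,s,.137).round(4))
cv2.imwrite("pics/w1.png",p["color"])
E
```

```text
clock: 1.42
position: [0.3206, 0.4081, 0.4048]
tcp_rot: [0.656, 3.072, 0.001]
force: [1.0, -0.1, 0.2]
grip_width: 0.0876
grip_force: 0.0
clock: 1.83
position: [0.3754, 0.2247, 0.405]
tcp_rot: [0.656, 3.072, 0.001]
force: [1.2, -0.3, 0.2]
grip_width: 0.0878
grip_force: 0.0
clock: 2.25
position: [0.4303, 0.0412, 0.4051]
tcp_rot: [0.656, 3.072, 0.001]
force: [0.1, 0.6, 0.5]
grip_width: 0.0879
grip_force: 0.0
clock: 2.67
position: [0.4748, -0.1108, 0.4055]
tcp_rot: [0.669, 3.066, -0.005]
force: [-0.5, 0.1, 0.1]
grip_width: 0.0883
grip_force: 0.0
2.6667 [ 0.4748 -0.1108  0.4055] [ 0.669  3.066 -0.005] [-0.194  0.266  0.391  1.977 -0.122  0.918  1.399]
[ 265  165   60   63 2951] [293.7 196.5] [ 0.4681 -0.1002  0.137 ]
[ 440  216  107   68 1512] [507.4 245.7] [0.5822 0.0465 0.137 ]
[253 350  27  18 269] [263.2 358. ] [ 0.5986 -0.1902  0.137 ]
```

View pics/w1.png

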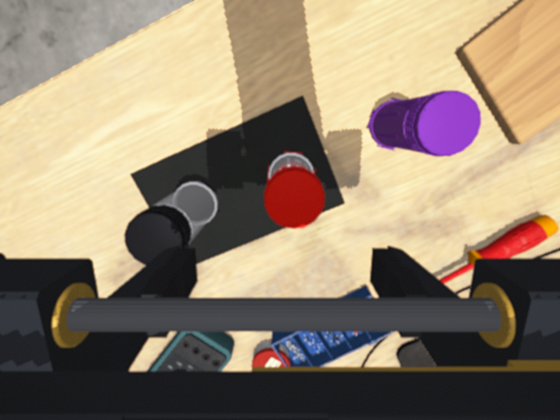

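The wrist view shows the red cap at (294,197), with the black cap at (158,235) and the purple tube at (445,125) clear of the fingers. Next I compute the shift.

```bash
python3 -c "
from h import *
print(delta([.470,-.101,.270]))"
```

```text
[0.0068 0.0042 0.135 ]
```

```bash
python3 -m handwheel '[[0,0,0,0.0068,0.0042,0,1],[0,0,0,0,0,0.03,1],[0,0,0,0,0,0.035,1],[0,0,0,0,0,0.035,1],[0,0,0,0,0,0.035,1]]'
python3 -m handwheel '[[0,0,0,0,0,0,1],[0,0,0,0,0,0,0.4],[0,0,0,0,0,0,0.4],[0,0,0,0,0,0,0.4],[0,0,0,0,0,0,0.4]]' 45
python3 -m handwheel '[[0,0,0,0,0,0,0.4],[0,0,0,0,0,0,0.4],[0,0,0,0,0,0,0.4]]' 45
```

```text
clock: 3.13
position: [0.4691, -0.0944, 0.2687]
tcp_rot: [0.651, 3.073, 0.002]
force: [0.2, -0.6, -0.6]
grip_width: 0.0879
grip_force: 0.0
clock: 3.55
position: [0.4704, -0.0968, 0.2717]
tcp_rot: [0.655, 3.069, 0.001]
force: [-0.5, -0.1, 0.3]
grip_width: 0.0634
grip_force: 0.0
clock: 3.8
position: [0.4702, -0.0974, 0.271]
tcp_rot: [0.656, 3.07, 0.001]
force: [-0.0, 0.2, 8.1]
grip_width: 0.0525
grip_force: 45.0
```

```bash
python3 -m handwheel '[[0,0,0,0,0,0,0.3],[0,0,0,0,0,0,0.3]]' 50
python3 -m handwheel '[[0,0,0,0,0,-0.015,0.3],[0,0,0,0,0,-0.035,0.3],[0,0,0,0,0,-0.035,0.3],[0,0,0,0,0,-0.035,0.3],[0,0,0,0,0,-0.035,0.3]]'
python3 -m handwheel '[[0,0,0,0,0,-0.02,0.3],[0,0,0,0,0,0,0.3],[0,0,0,0,0,0,0.3],[0,0,0,0,0,0,0.3]]'
python3 - <<'E'
from h import *
s=ctrl.sense(); print(np.round(s["joints"],3))
print(delta([.470,.198,s["position"][2]]))
p=ctrl.grab_frame("scene"); cv2.imwrite("pics/s2.png",p["color"])
for q in("red_tube","red_workpiece"): print([(round(m["score"],2),np.round(m["uv"])) for m in ctrl.mark_of(q,p)[:3]])
E
```

```text
clock: 3.97
position: [0.4703, -0.0975, 0.2709]
tcp_rot: [0.656, 3.07, 0.0]
force: [-0.6, -1.5, 7.9]
grip_width: 0.0525
grip_force: 50.0
clock: 4.38
position: [0.4689, -0.0971, 0.4264]
tcp_rot: [-0.657, -3.072, 0.0]
force: [1.6, -0.3, -3.2]
grip_width: 0.0522
grip_force: 50.0
clock: 4.72
position: [0.4689, -0.0968, 0.4436]
tcp_rot: [-0.655, -3.07, 0.0]
force: [0.4, -0.1, -3.7]
grip_width: 0.0524
grip_force: 50.0
[-0.241  0.201  0.404  1.952 -0.093  1.008  1.356]
[1.194e-01 2.696e-01 1.000e-04]
[(0.73, array([211., 228.])), (0.58, array([247., 193.])), (0.4, array([288., 260.]))]
[]
```

View pics/s2.png

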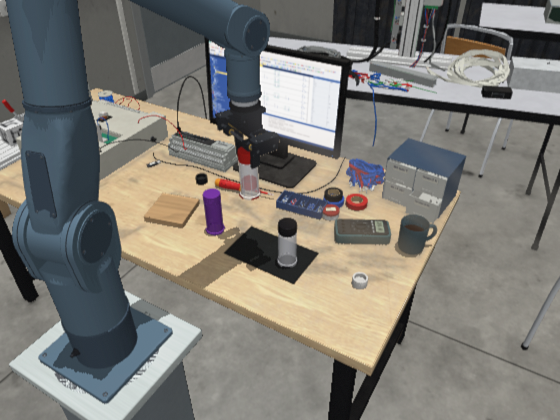

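The scene view shows the tube in the gripper at about (248,180) with the red workpiece still inside; the mouth is about 0.177 m up. I'm carrying it over the purple tube to the block.

```bash
python3 -m handwheel '[[0,0,0,0.0133,0.03,0,0.3],[0,0,0,0.0133,0.03,0,0.3],[0,0,0,0.0133,0.03,0,0.3],[0,0,0,0.0133,0.03,0,0.3],[0,0,0,0.0133,0.03,0,0.3]]'
python3 -m handwheel '[[0,0,0,0.0133,0.03,0,0.3],[0,0,0,0.0133,0.03,0,0.3],[0,0,0,0.0133,0.03,0,0.3],[0,0,0,0.0133,0.03,0,0.3],[0,0,0,0,0,0,0.3]]'
python3 -m handwheel '[[0,0,0,0,0,0.03,0.3],[0,0,0,0,0,0.03,0.3],[0,0,0,0,0,0.03,0.3],[0,0,0,0,0,0,0.3],[0,0,0,0,0,0,0.3]]'
python3 - <<'E'
from h import *
s=ctrl.sense(); print(delta([.470,.198,.287+.027]),np.round(s["force"],2))
p=ctrl.grab_frame("scene"); cv2.imwrite("pics/s3.png",cv2.resize(p["color"][130:250,130:270],None,fx=5,fy=5,interpolation=2))
E
```

```text
clock: 5.28
position: [0.4696, 0.0684, 0.4437]
tcp_rot: [-0.656, -3.071, 0.001]
force: [0.9, -0.2, -2.6]
grip_width: 0.0524
grip_force: 50.0
clock: 5.7
position: [0.4693, 0.2054, 0.4434]
tcp_rot: [-0.642, -3.073, -0.003]
force: [0.6, -0.2, -2.3]
grip_width: 0.0523
grip_force: 50.0
clock: 6.12
position: [0.47, 0.1978, 0.3534]
tcp_rot: [-0.656, -3.069, 0.005]
force: [0.4, -0.5, -1.3]
grip_width: 0.0524
grip_force: 50.0
[-0.      0.0003  0.0394] [ 0.42 -0.46 -1.28]
```

View pics/s3.png

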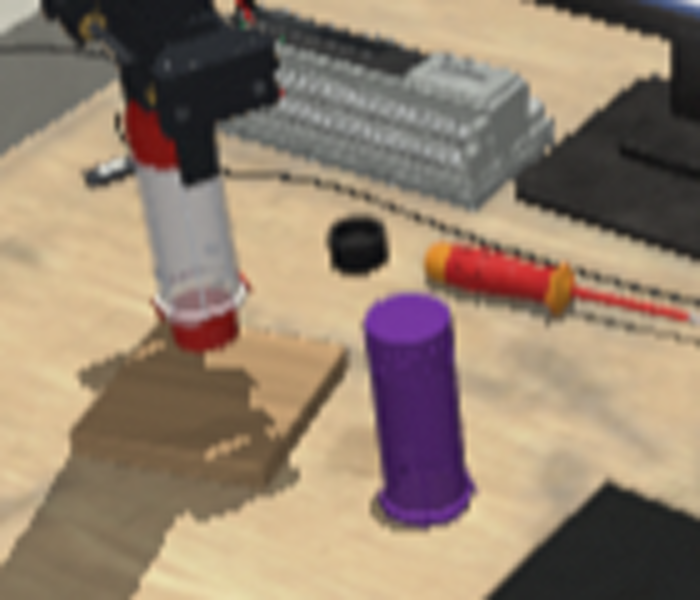

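The crop shows the tube over the block with the red workpiece sticking out below the mouth at (205,325). It may have come loose early, so I check its state now.

```bash
python3 - <<'E'
from h import *
o=[]
for i in range(2):
    p=ctrl.grab_frame("scene"); o.append(cv2.resize(p["color"][140:240,130:210],None,fx=5,fy=5,interpolation=2))
s=ctrl.sense(); print(np.round(s["force"],2),s["clock"])
cv2.imwrite("pics/s4.png",np.hstack(o))
E
```

```text
[ 0.43 -0.58 -1.16] 6.2667
```

View pics/s4.png

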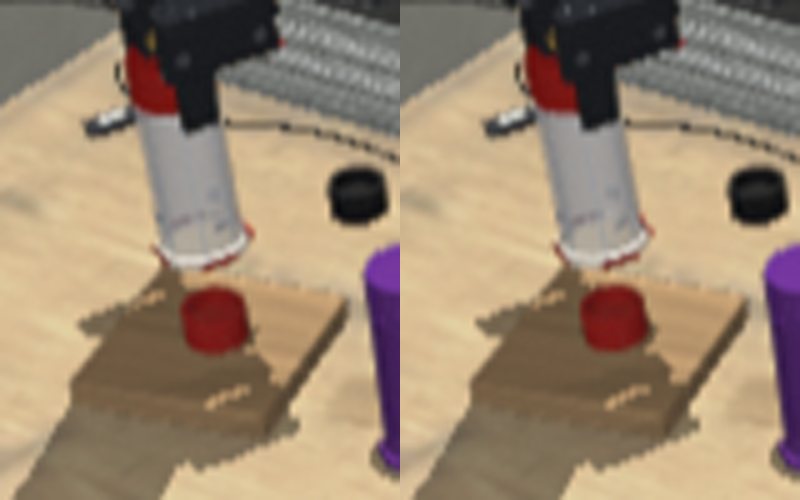

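The workpiece was shaken loose when the carry stopped, and it now lies on the block at about (173,201) in the full image, right under the tube. No rap was needed for that. The mend is to lower the tube gently straight over it onto the block, watching the force.

```bash
python3 -m handwheel '[[0,0,0,0,0,0.008,0.3],[0,0,0,0,0,0.008,0.3],[0,0,0,0,0,0.008,0.3],[0,0,0,0,0,0.006,0.3],[0,0,0,0,0,0.005,0.3]]'
python3 - <<'E'
from h import *
s=ctrl.sense(); print(np.round(s["position"],4),np.round(s["force"],2))
o=[]
for n in("scene","wrist"):
    p=ctrl.grab_frame(n); 
    if n=="scene": o.append(cv2.resize(p["color"][170:220,145:195],(500,500),interpolation=2))
    else: o.append(cv2.resize(p["color"],(300,500)))
cv2.imwrite("pics/s5.png",np.hstack(o))
E
```

```text
clock: 6.68
position: [0.4703, 0.1982, 0.3188]
tcp_rot: [-0.656, -3.072, 0.001]
force: [-0.6, -0.6, -0.8]
grip_width: 0.0519
grip_force: 50.0
[0.4703 0.1982 0.3188] [-0.63 -0.57 -0.8 ]
```

View pics/s5.png

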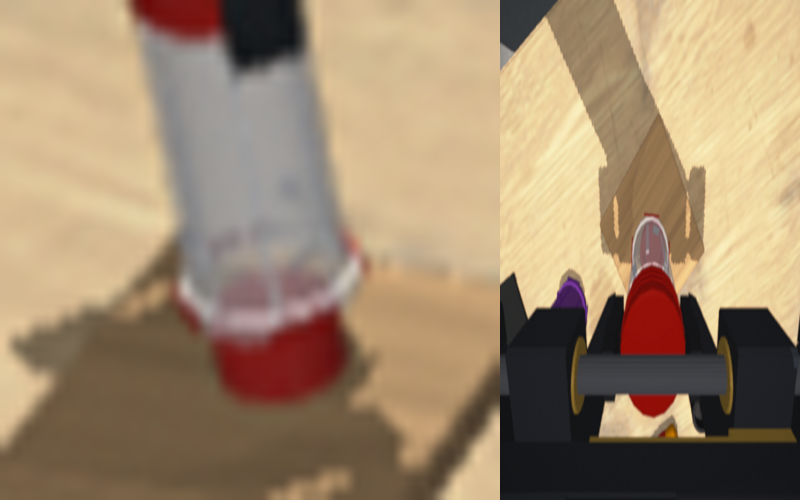

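The mouth sits just above the piece and looks concentric with it: piece centre ~(281,350), mouth ~(271,285), after allowing for the lean. I continue down in small steps.

```bash
python3 -m handwheel '[[0,0,0,0,0,0.004,0.3],[0,0,0,0,0,0.004,0.3],[0,0,0,0,0,0.003,0.3],[0,0,0,0,0,0,0.3]]'; python3 -m handwheel '[[0,0,0,0,0,0.003,0.3],[0,0,0,0,0,0,0.3]]'
```

```text
clock: 7.12
position: [0.4706, 0.1984, 0.3084]
tcp_rot: [-0.656, -3.072, 0.0]
force: [-0.1, 0.8, -0.2]
grip_width: 0.0523
grip_force: 50.0
clock: 7.28
position: [0.4713, 0.1993, 0.3065]
tcp_rot: [0.655, 3.07, 0.004]
force: [-0.0, 1.0, 4.9]
grip_width: 0.0525
grip_force: 50.0
```

Contact at 5 N, and the tool is being pushed slightly toward +x +y, so the rim is touching the piece's edge. I back off a little, shift that way and try again.

```bash
python3 -m handwheel '[[0,0,0,0,0,-0.004,0.3],[0,0,0,-0.0004,0.0016,0,0.3],[0,0,0,0,0,0,0.3]]'; python3 -m handwheel '[[0,0,0,0,0,0.003,0.3],[0,0,0,0,0,0.002,0.3],[0,0,0,0,0,0.002,0.3],[0,0,0,0,0,0,0.3]]'
python3 - <<'E'
from h import *
p=ctrl.grab_frame("scene"); cv2.imwrite("pics/s6.png",cv2.resize(p["color"][165:215,145:195],(550,550),interpolation=2))
E
```

```text
clock: 7.53
position: [0.4717, 0.1997, 0.3099]
tcp_rot: [0.656, 3.072, 0.0]
force: [-1.0, -0.4, -0.5]
grip_width: 0.0521
grip_force: 50.0
clock: 7.87
position: [0.4713, 0.1995, 0.3021]
tcp_rot: [-0.656, -3.071, 0.001]
force: [1.1, -0.2, -1.0]
grip_width: 0.0526
grip_force: 50.0
```

View pics/s6.png

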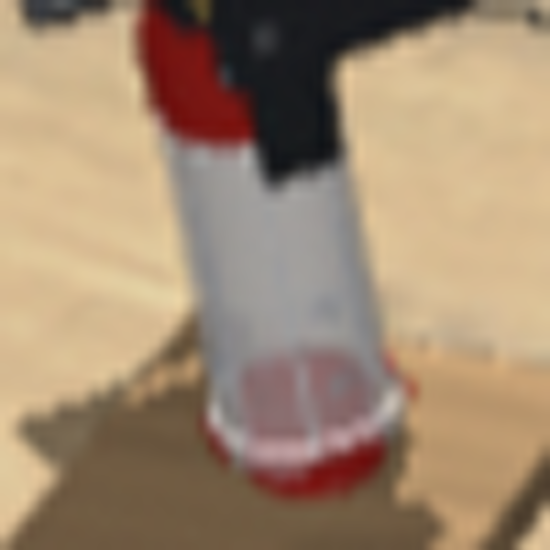

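The tube is now sliding over the piece: red is visible through the wall at (310,390) and the force is back to about zero. I lower it to the block.

```bash
python3 -m handwheel '[[0,0,0,0,0,0.004,0.3],[0,0,0,0,0,0.004,0.3],[0,0,0,0,0,0.003,0.3],[0,0,0,0,0,0.002,0.3],[0,0,0,0,0,0,0.3]]'; python3 -m handwheel '[[0,0,0,0,0,0.002,0.3],[0,0,0,0,0,0,0.3]]'
```

```text
clock: 8.33
position: [0.4714, 0.1995, 0.2891]
tcp_rot: [-0.656, -3.072, 0.001]
force: [-0.0, -0.0, -1.5]
grip_width: 0.0522
grip_force: 50.0
clock: 8.5
position: [0.4715, 0.1995, 0.2875]
tcp_rot: [-0.656, -3.072, 0.0]
force: [-0.5, -0.3, -1.0]
grip_width: 0.0524
grip_force: 50.0
```

Mouth is at the block with the piece inside. Now lifting straight off and checking the piece stays.

```bash
python3 -m handwheel '[[0,0,0,0,0,-0.008,0.3],[0,0,0,0,0,-0.012,0.3],[0,0,0,0,0,-0.015,0.3],[0,0,0,0,0,-0.02,0.3],[0,0,0,0,0,-0.03,0.3]]'; python3 -m handwheel '[[0,0,0,0,0,-0.03,0.3],[0,0,0,0,0,-0.03,0.3],[0,0,0,0,0,-0.012,0.3],[0,0,0,0,0,0,0.3]]'
python3 - <<'E'
from h import *
p=ctrl.grab_frame("scene"); c=p["color"].astype(int)[160:230,140:205]
m=(c[...,2]>90)&(c[...,1]<50)&(c[...,0]<60); k,l,st,ce=cv2.connectedComponentsWithStats(m.astype(np.uint8))
for i in range(1,k):
    if st[i,4]>15: print(st[i],ray(p,ce[i]+[140,160],.034).round(3))
s=ctrl.sense(); print(delta([.470,-.0975,s["position"][2]]),np.round(s["position"],4))
E
```

```text
clock: 8.92
position: [0.4708, 0.1993, 0.3727]
tcp_rot: [-0.656, -3.07, 0.003]
force: [-0.6, 0.3, -1.3]
grip_width: 0.0527
grip_force: 50.0
clock: 9.25
position: [0.4724, 0.1998, 0.4487]
tcp_rot: [0.655, 3.067, 0.008]
force: [-0.2, 0.2, -0.9]
grip_width: 0.0523
grip_force: 50.0
[ 26  38  14  12 129] [0.47  0.193 0.034]
[-0.1197 -0.272  -0.0006] [0.4718 0.1996 0.4464]
```

```bash
python3 -m handwheel '[[0,0,0,-0.012,-0.0272,0,0.3],[0,0,0,-0.012,-0.0272,0,0.3],[0,0,0,-0.012,-0.0272,0,0.3],[0,0,0,-0.012,-0.0272,0,0.3],[0,0,0,-0.012,-0.0272,0,0.3]]'
python3 -m handwheel '[[0,0,0,-0.012,-0.0272,0,0.3],[0,0,0,-0.012,-0.0272,0,0.3],[0,0,0,-0.012,-0.0272,0,0.3],[0,0,0,-0.012,-0.0272,0,0.3],[0,0,0,-0.012,-0.0272,0,0.3]]'
python3 -m handwheel '[[0,0,0,0,0,0,0.3],[0,0,0,0,0,0.03,0.3],[0,0,0,0,0,0.03,0.3],[0,0,0,0,0,0.03,0.3],[0,0,0,0,0,0.03,0.3]]'
python3 -m handwheel '[[0,0,0,0,0,0.025,0.3],[0,0,0,0,0,0.015,0.3],[0,0,0,0,0,0.006,0.3],[0,0,0,0,0,0.003,0.3],[0,0,0,0,0,0,0.3]]'
python3 -m handwheel '[[0,0,0,0,0,0,0.3]]'
```

```text
clock: 9.72
position: [0.4699, 0.0495, 0.4433]
tcp_rot: [-0.655, -3.07, 0.002]
force: [0.4, 0.1, -1.6]
grip_width: 0.0525
grip_force: 50.0
clock: 10.13
position: [0.4691, -0.099, 0.4434]
tcp_rot: [-0.655, -3.07, 0.001]
force: [0.4, -0.2, -1.0]
grip_width: 0.0522
grip_force: 50.0
clock: 10.55
position: [0.4691, -0.0972, 0.3225]
tcp_rot: [-0.656, -3.071, 0.0]
force: [1.4, 0.3, -2.0]
grip_width: 0.0523
grip_force: 50.0
clock: 10.97
position: [0.4698, -0.0976, 0.2753]
tcp_rot: [-0.656, -3.071, 0.0]
force: [-0.7, -0.0, -1.2]
grip_width: 0.0523
grip_force: 50.0
clock: 11.05
position: [0.4703, -0.0977, 0.2763]
tcp_rot: [0.656, 3.071, 0.0]
force: [-0.3, -0.6, -0.5]
grip_width: 0.0525
grip_force: 50.0
```

```bash
python3 -m handwheel '[[0,0,0,0,0,0.003,0.3],[0,0,0,0,0,0,0.3],[0,0,0,0,0,0.002,0.3],[0,0,0,0,0,0,0.3]]'; python3 -m handwheel '[[0,0,0,0,0,0.001,0.3],[0,0,0,0,0,0,0.3]]'
```

```text
clock: 11.38
position: [0.4703, -0.0978, 0.2712]
tcp_rot: [0.656, 3.071, 0.0]
force: [-0.0, 0.1, 1.7]
grip_width: 0.0523
grip_force: 50.0
clock: 11.55
position: [0.471, -0.0982, 0.2709]
tcp_rot: [0.656, 3.069, 0.0]
force: [-0.7, 0.5, 10.1]
grip_width: 0.0522
grip_force: 50.0
```

Firm contact on the mat. Releasing and withdrawing straight up.

```bash
python3 -m handwheel '[[0,0,0,0,0,-0.001,0.5],[0,0,0,0,0,0,0.7],[0,0,0,0,0,0,1],[0,0,0,0,0,0,1],[0,0,0,0,0,0,1]]' 10
python3 -m handwheel '[[0,0,0,0,0,0,1],[0,0,0,0,0,0,1],[0,0,0,0,0,-0.01,1],[0,0,0,0,0,-0.03,1],[0,0,0,0,0,-0.03,1]]'
python3 -m handwheel '[[0,0,0,0,0,-0.03,1],[0,0,0,0,0,-0.03,1],[0,0,0,0,0,-0.02,1],[0,0,0,0,0,0,1],[0,0,0,0,0,0,1]]'
python3 - <<'E'
from h import *
p=ctrl.grab_frame("scene"); cv2.imwrite("pics/s7.png",cv2.resize(p["color"][120:300,120:390],None,fx=2.9,fy=2.9,interpolation=2))
E
```

```text
clock: 11.97
position: [0.47, -0.0976, 0.2706]
tcp_rot: [-0.656, -3.072, 0.0]
force: [0.4, -0.0, 0.0]
grip_width: 0.0787
grip_force: 0.0
clock: 12.38
position: [0.4694, -0.0977, 0.3414]
tcp_rot: [-0.656, -3.07, 0.001]
force: [1.3, 0.1, -0.3]
grip_width: 0.0881
grip_force: 0.0
clock: 12.8
position: [0.4701, -0.0978, 0.422]
tcp_rot: [0.655, 3.07, 0.001]
force: [0.5, -0.7, -0.1]
grip_width: 0.0881
grip_force: 0.0
```

View pics/s7.png

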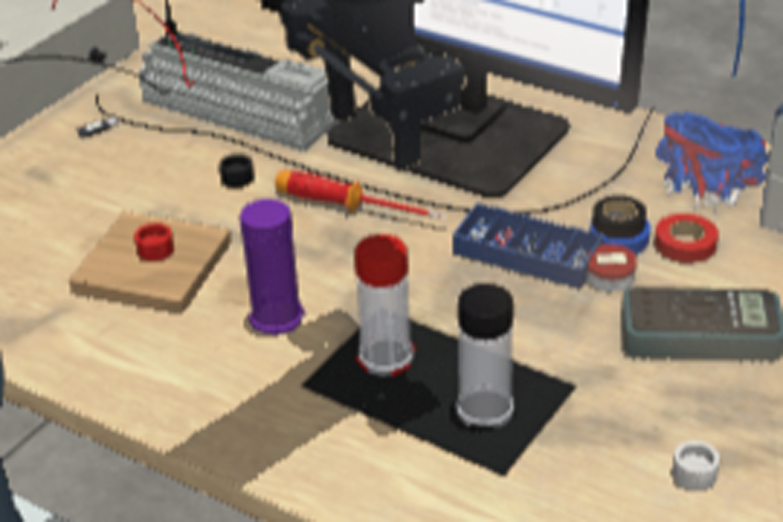

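The picture shows the red cup on the block at (154,240), the red-capped tube upright and empty on the mat at (384,305), and everything else in place. Handing in.

```bash
python3 -c "
from workcell import ctrl
print(ctrl.job_done())"
```

```text
the job is handed in; nothing more can be done
None
```

The job is handed in (verdict not shown): the red workpiece lies on the block and the empty red-capped tube stands on the mat, bystanders untouched, but I never rapped it — the workpiece shook loose over the block as I carried and lowered the tube, so I lowered the tube over it onto the block and lifted it straight off.

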